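# Send the vial into the reading position

### The arm

A 6-joint arm with a two-finger parallel gripper is mounted at the origin on a cart in front of the work surface, level with it; the furniture and walls round the work are solid. World frame = base frame: x ahead of the robot, y to its left, z up, the work surface at z = 0. Lengths are in m, angles in degrees, forces in N, time in s.
With the tool pointing down it reaches from about 0.375 to 0.75 m from the base axis. Payload 9 kg.
Tool frame: the origin (TCP) lies on the centre line of the jaws, within the pads' length; the fingertips stand 14 mm ahead of it and the grasp point (between the pads) lies 5 mm behind it; z points along the fingers, y is the line along which they close (so a half turn about z gives the same grasp; the last joint's range is limited). The gripper opens to 85 mm and grips with 20 to 120 N. Pads are 22 mm wide; open, the fingers measure 114 mm over their backs; the gripper's body (76 mm by 85 mm) begins 54 mm behind the grasp point. The pads swing forward as they close: fully open they stand 13 mm farther back than shut.
Start: joints at [61.438, 5.964, 5.575, 89.605, 0, 77.527], TCP at [0.166, 0.577, 0.245] pointing down, gripper open.
Joint ranges: [-171.21, 171.21], [-48.23, 106.86], [-62.78, 66.21], [-105.2, 120.99], [-86.42, 89.51], [-180, 180]. Speed limits (degrees/s): [127.2, 127.2, 147.25, 180, 180, 180].

### API

Orientations are given as a 3x3 rotation matrix whose columns are the frame's x, y, z axes.
In Python, from rig import monitor, get_image, r gives the robot as it stands.
- The arm moves only by the tool send_rows, never from a script. Its arguments are lists of equal length, an entry for each row: "jaw": the finger opening in cm, from 0 to 8.54; "offset": the shift along the tool's x, y, z in cm, a list of three; "roll": the turn about the tool's z in degrees. In form: {"jaw": [jaw, ...], "offset": [[dx, dy, dz], ...], "roll": [roll, ...]}. A call has 1 to 10 rows; each row is the pose to reach, as a shift and turn from the pose commanded when the call began, along the tool's axes at that moment; what a row does not reach only later rows make up. A row lasts 1/10 s, in which the tool goes at most 50 mm and 8.59 degrees, less where a joint would pass 70% of its speed; a pose out of reach is approached as far as the arm can. A call with a gripper value outside its range is refused whole. The fingers move at their own pace and stop on an object; "grip_force" is the grip in N (left out, the last holds). Time passes only in rows, so rows that repeat a pose let the fingers close. It gives the time, the measured TCP pose, the force, the opening and the grip force at its end, in the units of the state.
- monitor.get_obs(): the state, without advancing time (a new reading comes with each control period).
- get_image(name): name is "scene" or "top" or "wrist"; returns a dict with "img" (400x640x3 uint8, blue, green, red), "z_map" (400x640 float32, m along the optical axis (not along the pixel's ray), 0 where there is no reading), "mtx" (3x3 intrinsics, pixels), "cam_to_world" (4x4, takes a point from camera to world coordinates); the wrist camera has in their place "T_tool_cam" (4x4, takes a point from camera to tool coordinates, whose origin is the TCP and whose axes are the flange's). Camera axes: x right, y down, z forward; pixel columns grow to the right and rows downward; lengths in m; the calibration is good to about 2 mm. A picture is of the moment at which its call begins: read the wrist's pose just before it.
- r.hand_in(): hands the job in; it is judged then, once.
The state is a dict: "time_s": time; "joint_positions": joint angles; "dq": joint speeds; "tau": joint torques, N m; "eef_pos": TCP position; "ee_rot": TCP orientation; "wrist_force": force on the tool from outside, world axes, zero at the start; "moment": the same for the moment, N m; "finger_gap": opening from 0.0 (shut) to 1.0 (fully open); "gripper_force": force on a finger pad.
Only numpy, scipy, OpenCV 4.12 (cv2) and the standard library are available. Lean on these libraries where they do the work, as an engineer would, in place of code of your own. Each camera call takes 0.05 s, during which the arm holds its last target. There are 200 camera calls.

### The job

Two small fork readers stand on the bench; the slide of one carries a capped vial, the other slide is empty. Against the near face of its upright tab, push the slide that carries the vial all the way in, then let go so that its spring brings it back against the stop pin and it stays latched halfway, with the vial between the two posts; after that press the round key on the console and leave it. Only push and press with the fingertips: do not grip the tab, do not touch or lift the vial, and leave the empty slide and the other things on the bench alone.

Things in the scene. Friction and masses are not known exactly. Their poses are not given: they have to be found in the camera images.
- sample_reader: Reader whose slide carries the vial. Fork photometer fixed to the bench: base plate 155 x 96 x 6 mm, two grey posts 62 mm tall, 62 mm apart, a slide on a rail between them, steel plunger block 26 mm tall with black knob (to y = -68 mm) at its -y side. Origin on the bench midway between the posts; +x: push direction, z up; the base spans x -86 to +69 mm.
- sample_slide (a joint): Travel (m) of the slide with the vial: 0 = out (start), 0.060 = end stop. Its spring pushes back with 2.4 N at 0 to 6 N at 0.060; passing the sprung stop pin adds about 1 N up to 0.031, drag 25 N per m/s. Beyond 0.036 the pin has dropped in behind the slide's tooth: let go there, the slide springs back by itself to about 0.035 and stays (latched). Let go earlier, it returns to 0.
- sample_tab (a point): Middle of the near (push) face of this slide's upright tab, 40 mm above the bench; moves with the slide; push along the reader's +x. The tab is 34 mm wide (y), top 52 mm above the bench, 9 mm thick with the black plate on its back (38 mm wide, not to be touched); on its -x side only the 6 mm base plate reaches 8 mm out. The vial's axis is 43 mm beyond this face.
- sample_pocket (a point): Centre of the floor of the vial pocket on this slide (17.5 mm above the bench); the pocket is 10 mm deep, 17 mm wide.
- sample_vial: Brown capped vial, 15 mm diameter, 48 mm tall, standing loose in the pocket of the slide; origin at the centre of its underside, z along its axis. Not to be touched by the robot.
- empty_reader: The other, identical reader with the empty slide, to be left alone; same size, origin and axes.
- empty_slide (a joint): Travel in m of the empty slide, 0 = out; it must stay there.
- empty_tab (a point): Middle of the near face of the empty slide's tab, 40 mm above the bench; not to be pushed.
- read_key (a joint): Travel in m of the round key on the console: 0 = up, 0.006 = fully down; springs back by itself; 1.5 N starts it, 5 N holds it fully down. It counts as pressed beyond 0.004.
- read_key_top (a point): Centre of the top face of the round grey key (22 mm diameter), 48 mm above the bench; the key stands 10 mm proud of its black collar (38 mm diameter) on a white console 72 x 100 x 26 mm with a dark display behind the key; pressed straight down.
- beaker_50: Loose glass beaker, 44 mm diameter, 58 mm tall; origin under its centre. Bystander.
- tweezers: Loose tweezers, 13 x 128 x 8 mm, lying; origin under the middle, long along y. Bystander.
- syringe_10ml: Loose plastic syringe, 30 x 114 x 22 mm, lying; origin under the middle, long along y. Bystander.
- marker: Loose marker pen, 17 x 135 x 16 mm, lying; origin under the middle, long along y. Bystander.
- stir_bar: Loose white stir bar, 9 x 30 x 9 mm, lying; origin under the middle, long along y. Bystander.
- bench_timer: Loose bench timer, 66 x 62 x 18 mm; origin under its centre. Bystander.
There are look-alikes about, which are no part of the job. What is shaped like the part that bears read_key but orange is not meant.

How it is judged:
By the outcome, as a careful person would: the job done as asked, in the order asked, and still so for the second after the job is handed in, with the robot touching nothing.
It also fails if it takes over 43 s, if anything falls off the work surface, if the arm or the gripper's body presses on something with over 40 N, if the wrist force passes 120 N, or if a joint passes its speed limit or range.

## Working session

There is one attempt and no reset: what is moved stays moved. The work goes in short steps, Python scripts to look and compute and a tool call to move; the robot and the scene stay as the last step left them, time stands still between calls to the robot, and variables do not carry over. Pictures are saved under pics/ and viewed, at most 10 in all, crops included, and the job is handed in when it is done.

Besides the shell and the picture viewer there is one more tool, called after ">>>" as name([rows], argument=value, ...), one row to a line, values as JSON. send_rows: Moves the arm, as the interface text tells. Its arguments: {"type":"object","properties":{"jaw":{"type":"array","items":{"type":"number"}},"offset":{"type":"array","items":{"type":"array","items":{"type":"number"}}},"roll":{"type":"array","items":{"type":"number"}},"grip_force":{"type":"number"}},"required":["jaw","offset","roll"]}

```bash
mkdir -p pics; python3 - <<'E'
from rig import monitor, get_image, r
import cv2,numpy as np
o=monitor.get_obs();print(o['time_s'],o['eef_pos'],o['ee_rot'])
for n in('top','scene'):
    d=get_image(n);cv2.imwrite(f'pics/{n}0.png',d['img']);np.savez(f'{n}0.npz',**{k:v for k,v in d.items()})
    print(n,d['mtx'],d['cam_to_world'])
E
```

```text
0.0 [0.16611916 0.57623118 0.24454607] [[-9.60820823e-01  2.77169466e-01 -6.58841256e-04]
 [ 2.77170058e-01  9.60820236e-01 -1.11037399e-03]
 [ 3.25266245e-04 -1.24948152e-03 -9.99999166e-01]]
top [[517.28846661   0.         311.19403229]
 [  0.         517.28846661 200.13142493]
 [  0.           0.           1.        ]] [[ 0.00529737 -0.99506514  0.09908229  0.4508388 ]
 [-0.9998261  -0.00349878  0.01831741 -0.02734098]
 [-0.01788035 -0.09916209 -0.99491064  1.35403152]
 [ 0.          0.          0.          1.        ]]
scene [[385.3866744    0.         316.96342241]
 [  0.         385.3866744  203.56709126]
 [  0.           0.           1.        ]] [[ 0.62420552 -0.38584086  0.67933372 -0.16570099]
 [-0.78096985 -0.33186512  0.52910456 -0.58899761]
 [ 0.02129701 -0.86080914 -0.50848212  0.6190593 ]
 [ 0.          0.          0.          1.        ]]
```

View pics/top0.png

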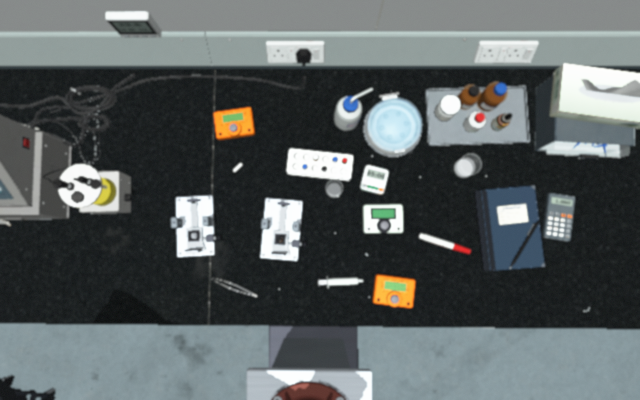

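View pics/scene0.png

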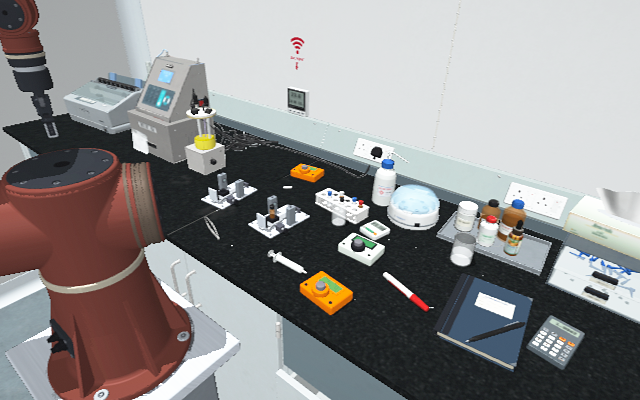

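```bash
python3 - <<'E'
import cv2,numpy as np
t=cv2.imread('pics/top0.png');s=cv2.imread('pics/scene0.png')
a=cv2.resize(t[185:270,160:310],(800,453),interpolation=cv2.INTER_CUBIC)
cv2.imwrite('pics/c1.png',a)
b=cv2.resize(s[165:245,190:320],(800,492),interpolation=cv2.INTER_CUBIC)
cv2.imwrite('pics/c2.png',b)
E
```

```text
(no output)
```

View pics/c1.png

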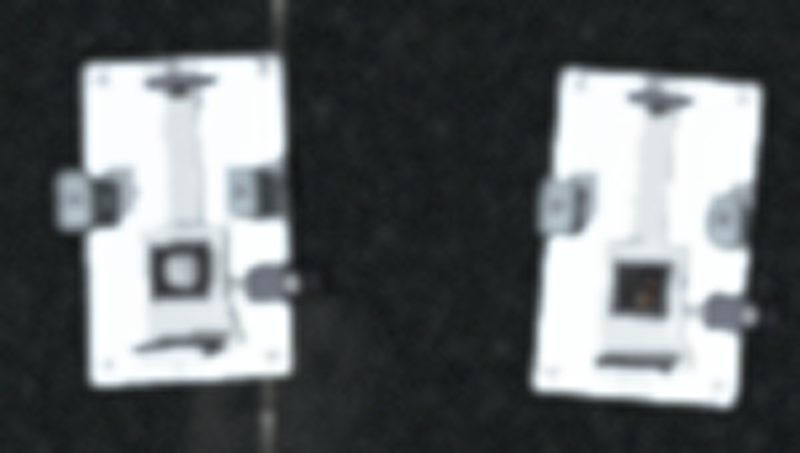

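View pics/c2.png

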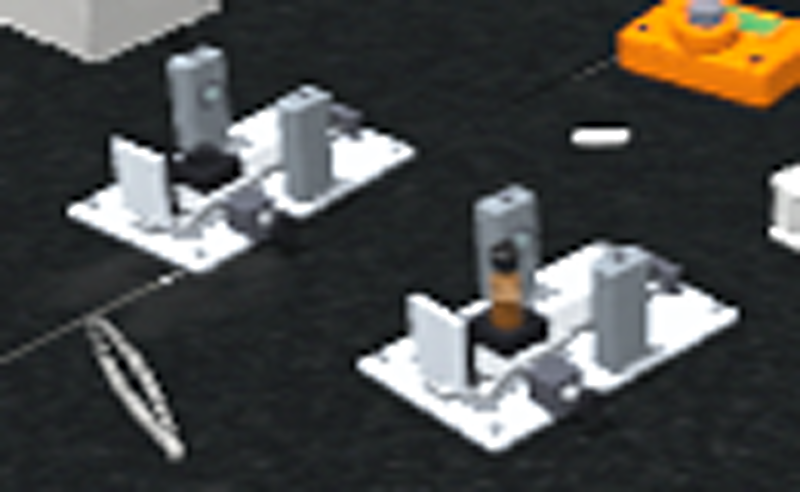

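The top view shows two readers: the left one's pocket is empty, while the right one (px ~(281,230)) holds the brown vial, which the scene crop confirms at (510,290). The white console is at (383,219).

```bash
cat > h.py <<'E'
import numpy as np,cv2
def ray(K,T,uv,z):
    uv=np.atleast_2d(uv).astype(float);d=np.c_[(uv-K[:2,2])/np.array([K[0,0],K[1,1]]),np.ones(len(uv))]@T[:3,:3].T
    return T[:3,3]+d*((z-T[2,3])/d[:,2:])
E
python3 - <<'E'
from h import *
d=np.load('top0.npz');K,T,im=d['mtx'],d['cam_to_world'],d['img']
m=(im.min(2)>185).astype(np.uint8)
cs,_=cv2.findContours(m,cv2.RETR_EXTERNAL,cv2.CHAIN_APPROX_NONE)
for c in cs:
    (x,y),s,a=cv2.minAreaRect(c)
    if 165<x<410 and 150<y<270 and min(s)>20:
        b=cv2.boxPoints(((x,y),(s[0]+1,s[1]+1),a)); 
        for z in (.006,.026):
            w=ray(K,T,b,z);print(x,y,s,z,w.mean(0).round(4),[np.linalg.norm(w[i]-w[i-1]).round(3) for i in range(2)],np.degrees(np.arctan2(*(w[1]-w[0])[1::-1])).round(2))
# tab points, key by colour patches
print(ray(K,T,[[384,225.5]],.048))
# origin candidates from rect; depth map around tab
zm=d['z_map'];v,u=np.mgrid[185:270,255:310];Z=zm[185:270,255:310]
P=np.stack([(u-K[0,2])/K[0,0]*Z,(v-K[1,2])/K[0,0]*Z,Z],-1)@T[:3,:3].T+T[:3,3]
s=P[(P[...,2]>.045)&(P[...,2]<.056)];print(s[np.argsort(s[:,0])].round(3)[:40])
E
```

```text
383.0 218.5 (27.0, 38.0) 0.006 [ 0.5378 -0.1897  0.006 ] [np.float64(0.073), np.float64(0.102)] -89.79
383.0 218.5 (27.0, 38.0) 0.026 [ 0.5365 -0.1873  0.026 ] [np.float64(0.072), np.float64(0.1)] -89.79
280.8921203613281 228.99063110351562 (37.12078857421875, 59.861061096191406) 0.006 [0.5096 0.0761 0.006 ] [np.float64(0.099), np.float64(0.159)] -4.14
280.8921203613281 228.99063110351562 (37.12078857421875, 59.861061096191406) 0.026 [0.5088 0.0746 0.026 ] [np.float64(0.098), np.float64(0.156)] -4.14
194.599853515625 225.8948516845703 (59.698326110839844, 36.68025207519531) 0.006 [0.5167 0.3023 0.006 ] [np.float64(0.159), np.float64(0.1)] -88.34
194.599853515625 225.8948516845703 (59.698326110839844, 36.68025207519531) 0.026 [0.5157 0.2974 0.026 ] [np.float64(0.157), np.float64(0.098)] -88.34
374.0882568359375 179.14706420898438 (24.01102638244629, 24.98116683959961) 0.006 [ 0.6411 -0.1673  0.006 ] [np.float64(0.065), np.float64(0.069)] -14.12
374.0882568359375 179.14706420898438 (24.01102638244629, 24.98116683959961) 0.026 [ 0.6383 -0.1652  0.026 ] [np.float64(0.064), np.float64(0.0
[... 490 characters left out ...]
0.052]
 [0.44  0.066 0.054]
 [0.442 0.097 0.052]
 [0.442 0.092 0.049]
 [0.442 0.09  0.048]
 [0.442 0.094 0.054]
 [0.442 0.086 0.054]
 [0.442 0.084 0.053]
 [0.442 0.077 0.048]
 [0.442 0.081 0.053]
 [0.442 0.079 0.052]
 [0.442 0.074 0.05 ]
 [0.442 0.067 0.048]
 [0.442 0.069 0.051]
 [0.442 0.064 0.048]
 [0.444 0.094 0.052]
 [0.444 0.087 0.047]
 [0.444 0.092 0.053]
 [0.444 0.085 0.046]
 [0.444 0.089 0.053]
 [0.444 0.082 0.048]
 [0.444 0.08  0.046]
 [0.445 0.075 0.046]
 [0.445 0.077 0.053]
 [0.445 0.072 0.05 ]
 [0.445 0.069 0.049]
 [0.445 0.062 0.047]
 [0.445 0.064 0.051]
 [0.447 0.097 0.052]
 [0.447 0.094 0.05 ]
 [0.447 0.092 0.052]
 [0.447 0.089 0.05 ]
 [0.447 0.087 0.047]
 [0.447 0.082 0.049]]
```

>>> send_rows([
  [-3, -3.2, 0],
  [-6.5, -7, 0],
  [-10, -10.8, 0],
  [-13.5, -14.5, 0],
  [-17, -18.3, 0],
  [-20.5, -22, 0],
  [-24, -25.9, 0],
  [-27.5, -29.6, 0],
  [-31, -33.4, 0],
  [-34.5, -37.2, 0],
], jaw=[0, 0, 0, 0, 0, 0, 0, 0, 0, 0], roll=[-1.2, -2.4, -3.6, -4.8, -6, -7.2, -8.4, -9.6, -10.8, -11.7])

```text
time_s: 1.1
eef_pos: [0.389, 0.1336, 0.2452]
ee_rot: [[-0.997, 0.076, 0.0], [0.076, 0.997, 0.0], [-0.0, 0.0, -1.0]]
wrist_force: [1.4, 0.4, -0.7]
finger_gap: -0.003
gripper_force: 0.0
```

>>> send_rows([
  [0, 0, 0],
  [0, 0, 0],
  [0, 0, 0],
  [0, 0, 0],
  [0, 0, 0],
  [0, 0, 0],
], jaw=[0, 0, 0, 0, 0, 0], roll=[0, 0, 0, 0, 0, 0])

```text
time_s: 1.7
eef_pos: [0.3883, 0.1364, 0.2453]
ee_rot: [[-0.997, 0.075, 0.0], [0.075, 0.997, 0.0], [-0.0, 0.0, -1.0]]
wrist_force: [0.4, -0.1, 0.1]
finger_gap: 0.001
gripper_force: 0.0
```

```bash
python3 - <<'E'
from rig import monitor, get_image, r
import cv2,numpy as np
o=monitor.get_obs();print(o['time_s'],o['eef_pos'],o['ee_rot'],o['finger_gap'],o['joint_positions'],o['wrist_force'])
d=get_image('wrist');cv2.imwrite('pics/w1.png',d['img']);np.savez('w1.npz',p=o['eef_pos'],R=o['ee_rot'],**d)
print(d['mtx'],d['T_tool_cam'])
E
```

```text
1.7 [0.38832679 0.13640152 0.24533747] [[-9.97214080e-01  7.45926521e-02  1.21154710e-04]
 [ 7.45926650e-02  9.97214081e-01  1.06320355e-04]
 [-1.12886465e-04  1.15061408e-04 -9.99999987e-01]] 0.0013736850977283477 [ 9.96092641e-01 -2.76074702e+01 -2.41812379e+01  9.34191858e+01
  5.97011185e-03  5.27391083e+00] [ 0.44246027 -0.12347633  0.13569415]
[[290.68003524   0.         316.73584624]
 [  0.         290.68003524 202.43856055]
 [  0.           0.           1.        ]] [[-4.55145971e-04 -9.48143149e-01 -3.17843297e-01  8.17138386e-02]
 [ 9.99999896e-01 -4.23440709e-04 -1.68836393e-04  5.47821406e-04]
 [ 2.54932784e-05 -3.17843341e-01  9.48143243e-01 -1.28967533e-01]
 [ 0.00000000e+00  0.00000000e+00  0.00000000e+00  1.00000000e+00]]
```

View pics/w1.png

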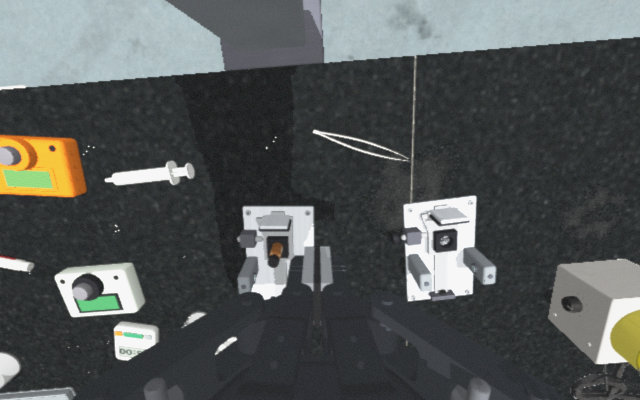

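```bash
python3 - <<'E'
import cv2
a=cv2.imread('pics/w1.png')
x=cv2.resize(a[195:285,225:325],None,fx=6,fy=6,interpolation=cv2.INTER_CUBIC);cv2.imwrite('pics/c3.png',x)
E
python3 - <<'E'
from h import *
d=np.load('w1.npz');K=d['mtx'];W=np.eye(4);W[:3,:3]=d['R'];W[:3,3]=d['p'];T=W@d['T_tool_cam'];im=d['img']
g=im.min(2).astype(float)
def edge(a):  # first subpixel crossing of 100 
    i=np.argmax(a>100);return i-1+(100-a[i-1])/(a[i]-a[i-1])
cols=np.arange(250,308,3);near=np.array([(c,196+edge(g[196:230,c])) for c in cols])
rows=np.arange(212,232,2);L=np.array([(228+edge(g[q,228:270]),q) for q in rows]);R=np.array([(330-edge(g[q,290:331][::-1]),q) for q in rows])
print(near[:,1].round(1),L[:,0].round(1),R[:,0].round(1))
n=ray(K,T,near,.006);l=ray(K,T,L,.006);rr=ray(K,T,R,.006)
pn=np.polyfit(n[:,1],n[:,0],1);print('near yaw',-np.degrees(np.arctan(pn[0])))
for q in(l,rr):
    p=np.polyfit(q[:,0],q[:,1],1);print('side yaw',np.degrees(np.arctan(p[0])),np.polyval(p,.44))
print('near x at y=.08',np.polyval(pn,.08))
E
```

```text
[205.4 205.3 205.4 205.4 205.4 205.4 205.4 205.4 205.4 205.4 205.4 205.4
 205.4 205.4 205.4 205.4 205.4 205.4 205.4 205.4] [242.2 242.2 242.2 242.4 242.7 242.9 243.2 243.2 243.2 255. ] [313.6 313.6 313.5 313.6 313.5 313.6 313.9 313.8 314.  314. ]
near yaw -4.32499389358153
side yaw 12.739129243531577 0.0305480096876687
side yaw -3.022153916550921 0.12853357625058864
near x at y=.08 0.4301695293246955
```

View pics/c3.png

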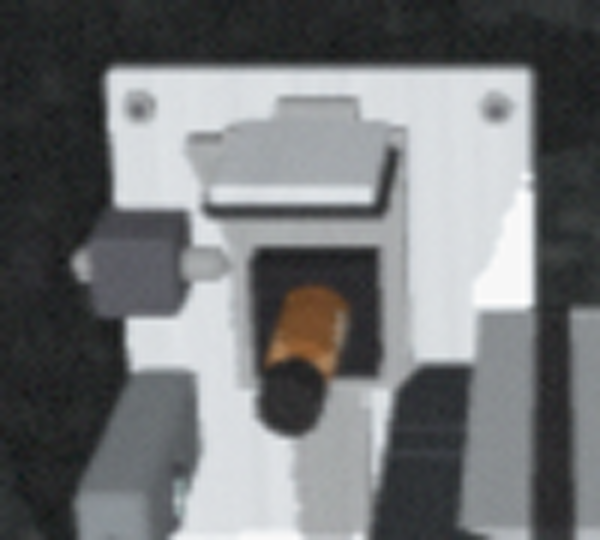

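```bash
python3 - <<'E'
from h import *
d=np.load('w1.npz');K=d['mtx'];W=np.eye(4);W[:3,:3]=d['R'];W[:3,3]=d['p'];T=W@d['T_tool_cam']
R=d['R'];p=d['p']
a=ray(K,T,[[259.5,225.6],[288,225.6]],.052);print('tab top near',a,np.linalg.norm(a[1]-a[0]))
b=ray(K,T,[[242.4,206],[313.6,206]],.006);print('near corners',b,np.linalg.norm(b[1]-b[0]))
m=b.mean(0);print('tool coords: tab top',R.T@(a.mean(0)-p),'near mid',R.T@(m-p))
E
```

```text
tab top near [[0.43875258 0.06416735 0.052     ]
 [0.44132374 0.0983141  0.052     ]] 0.03424340874708817
near corners [[0.4275666  0.03394956 0.006     ]
 [0.43473946 0.12921903 0.006     ]] 0.09553910943830426
tool coords: tab top [-0.05566007 -0.05117207  0.19333787] near mid [-0.04676887 -0.05149752  0.23933683]
```

>>> send_rows([
  [-1, -2, 0],
  [-2, -4, 2],
  [-3, -5.1, 5],
  [-3, -5.1, 8],
  [-3, -5.1, 11],
  [-3, -5.1, 14],
  [-3, -5.1, 17],
  [-3, -5.1, 19],
  [-3, -5.1, 20.2],
  [-3, -5.1, 20.2],
], jaw=[0, 0, 0, 0, 0, 0, 0, 0, 0, 0], roll=[0, 0, 0, 0, 0, 0, 0, 0, 0, 0])

```text
time_s: 2.75
eef_pos: [0.4136, 0.0828, 0.042]
ee_rot: [[-0.997, 0.076, -0.002], [0.076, 0.997, 0.0], [0.002, 0.0, -1.0]]
wrist_force: [0.3, -0.8, 0.4]
finger_gap: -0.001
gripper_force: 0.0
```

>>> send_rows([
  [0, 0, 0],
  [0, 0, 0],
  [0, 0, 0],
  [0, 0, 0],
], jaw=[0, 0, 0, 0], roll=[0, 0, 0, 0])

```text
time_s: 3.15
eef_pos: [0.4152, 0.0824, 0.044]
ee_rot: [[-0.997, 0.076, 0.001], [0.076, 0.997, -0.0], [-0.001, 0.0, -1.0]]
wrist_force: [1.0, -0.1, -0.1]
finger_gap: -0.001
gripper_force: 0.0
```

```bash
python3 - <<'E'
from rig import monitor, get_image, r
import cv2,numpy as np
o=monitor.get_obs();print(o['time_s'],o['eef_pos'],o['wrist_force'])
d=get_image('wrist');cv2.imwrite('pics/w2.png',cv2.resize(d['img'][150:400,180:500],None,fx=2.4,fy=2.4))
E
```

```text
3.15 [0.41520393 0.08237239 0.04404708] [ 1.00977447 -0.13444519 -0.10544896]
```

View pics/w2.png

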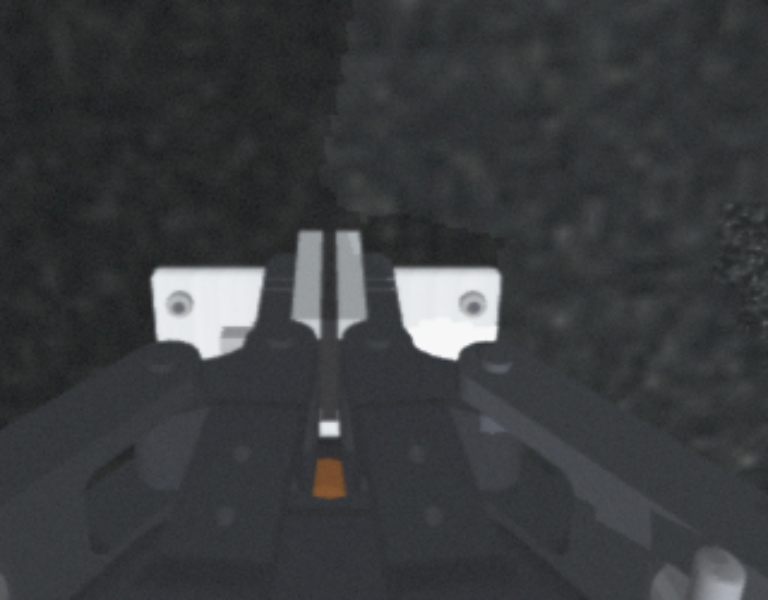

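>>> send_rows([
  [-0.3, 0, 0],
  [-0.6, 0, 0],
  [-0.9, 0, 0],
  [-1.1, 0, 0],
  [-1.3, 0, 0],
  [-1.5, 0, 0],
  [-1.7, 0, 0],
  [-1.9, 0, 0],
  [-2.1, 0, 0],
  [-2.3, 0, 0],
], jaw=[0, 0, 0, 0, 0, 0, 0, 0, 0, 0], roll=[0, 0, 0, 0, 0, 0, 0, 0, 0, 0])

```text
time_s: 4.2
eef_pos: [0.4374, 0.0807, 0.0432]
ee_rot: [[-0.997, 0.077, -0.001], [0.077, 0.997, 0.0], [0.001, 0.0, -1.0]]
wrist_force: [-4.9, -0.0, 2.4]
finger_gap: 0.003
gripper_force: 2.1
```

>>> send_rows([
  [-0.3, 0, 0],
  [-0.6, 0, 0],
  [-0.9, 0, 0],
  [-1.2, 0, 0],
  [-1.5, 0, 0],
  [-1.8, 0, 0],
  [-2.1, 0, 0],
  [-2.4, 0, 0],
  [-2.7, 0, 0],
  [-3.0, 0, 0],
], jaw=[0, 0, 0, 0, 0, 0, 0, 0, 0, 0], roll=[0, 0, 0, 0, 0, 0, 0, 0, 0, 0])

```text
time_s: 5.2
eef_pos: [0.4674, 0.0784, 0.0431]
ee_rot: [[-0.997, 0.076, -0.001], [0.076, 0.997, 0.0], [0.001, 0.0, -1.0]]
wrist_force: [-6.8, 0.6, 2.7]
finger_gap: -0.001
gripper_force: 2.7
```

>>> send_rows([
  [-0.3, 0, 0],
  [-0.6, 0, 0],
  [-0.9, 0, 0],
  [-1.2, 0, 0],
  [-1.4, 0, 0],
  [-1.6, 0, 0],
  [-1.8, 0, 0],
  [-2.0, 0, 0],
  [-2.1, 0, 0],
], jaw=[0, 0, 0, 0, 0, 0, 0, 0, 0], roll=[0, 0, 0, 0, 0, 0, 0, 0, 0])

```text
time_s: 6.1
eef_pos: [0.4882, 0.0768, 0.0431]
ee_rot: [[-0.997, 0.077, -0.001], [0.077, 0.997, 0.0], [0.001, -0.0, -1.0]]
wrist_force: [-5.6, 0.1, 3.5]
finger_gap: -0.0
gripper_force: 3.1
```

>>> send_rows([
  [-0.1, 0, 0],
  [-0.2, 0, 0],
  [-0.2, 0, 0],
], jaw=[0, 0, 0], roll=[0, 0, 0])

```text
time_s: 6.4
eef_pos: [0.4888, 0.0768, 0.0431]
ee_rot: [[-0.997, 0.076, -0.004], [0.076, 0.997, 0.0], [0.004, -0.0, -1.0]]
wrist_force: [-13.8, -0.7, 10.5]
finger_gap: -0.002
gripper_force: 6.8
```

>>> send_rows([
  [0.6, 0, 0],
  [1.4, 0, 0],
  [2.2, 0, 0],
  [3, 0, 0],
  [4, 0, 0],
  [5, 0, 0],
  [6, 0, 0],
  [6.5, 0, -2],
  [6.5, 0, -5],
  [6.5, 0, -9],
], jaw=[0, 0, 0, 0, 0, 0, 0, 0, 0, 0], roll=[0, 0, 0, 0, 0, 0, 0, 0, 0, 0])

```text
time_s: 7.4
eef_pos: [0.4247, 0.0817, 0.1333]
ee_rot: [[-0.997, 0.077, -0.001], [0.077, 0.997, 0.0], [0.001, 0.0, -1.0]]
wrist_force: [0.7, -1.1, 0.3]
finger_gap: -0.001
gripper_force: 0.0
```

>>> send_rows([
  [0, 0, -4],
  [0, 0, -8],
  [0, 0, -12],
  [0, 0, -12],
  [0, 0, -12],
  [0, 0, -12],
  [0, 0, -12],
], jaw=[0, 0, 0, 0, 0, 0, 0], roll=[0, 0, 0, 0, 0, 0, 0])

```text
time_s: 8.1
eef_pos: [0.4251, 0.0816, 0.252]
ee_rot: [[-0.997, 0.077, -0.002], [0.077, 0.997, 0.0], [0.002, 0.0, -1.0]]
wrist_force: [0.3, 0.6, -0.1]
finger_gap: 0.001
gripper_force: 0.0
```

```bash
python3 - <<'E'
from rig import monitor, get_image, r
from h import *
o=monitor.get_obs();print(o['time_s'],o['eef_pos'],o['ee_rot'],o['wrist_force'])
d=get_image('wrist');np.savez('w3.npz',p=o['eef_pos'],R=o['ee_rot'],**d)
a=cv2.resize(d['img'],(500,312))
s=get_image('scene')['img'];b=cv2.resize(s[165:245,190:320],(500,288),interpolation=cv2.INTER_CUBIC)
cv2.imwrite('pics/c4.png',np.vstack([cv2.resize(a,(460,287)),cv2.resize(b,(460,265))]))
# key: console white rect & key in wrist w1 view
d=np.load('w1.npz');K=d['mtx'];W=np.eye(4);W[:3,:3]=d['R'];W[:3,3]=d['p'];T=W@d['T_tool_cam']
im=d['img'];sub=im[255:325,45:150];cv2.imwrite('pics/c5.png',cv2.resize(sub,None,fx=5,fy=5,interpolation=cv2.INTER_CUBIC))
E
```

```text
8.1 [0.42506189 0.08163021 0.25197095] [[-9.97066355e-01  7.65243143e-02 -1.64711908e-03]
 [ 7.65239360e-02  9.97067702e-01  2.91580759e-04]
 [ 1.66460226e-03  1.64681329e-04 -9.99998601e-01]] [ 0.34863512  0.64246771 -0.12689641]
```

View pics/c4.png

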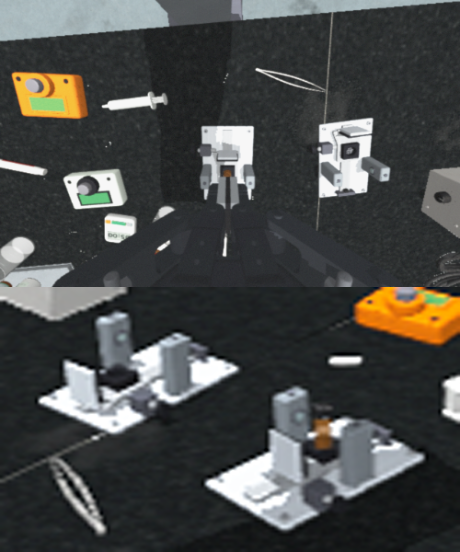

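View pics/c5.png

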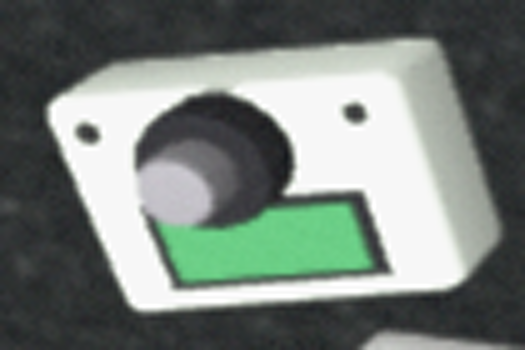

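The slide is latched with the vial between the posts (c4). In c5 the key's top disc is centred at (175,193), which is (80,293.6) in the wrist picture.

```bash
python3 - <<'E'
from h import *
o=np.load('w3.npz');R,p=o['R'],o['p']
for f,uv in(('w1.npz',[80,293.6]),):
    d=np.load(f);K=d['mtx'];W=np.eye(4);W[:3,:3]=d['R'];W[:3,3]=d['p'];T=W@d['T_tool_cam']
    k=ray(K,T,uv,.048)[0];print(k,'tool',R.T@(k-p))
# disc in w3 by brightness near the projected place
K=o['mtx'];W=np.eye(4);W[:3,:3]=R;W[:3,3]=p;T=W@o['T_tool_cam']
c=np.linalg.inv(T)@np.r_[k,1];u=K@c[:3]/c[2];print('proj',u)
x,y=int(u[0]),int(u[1]);s=o['img'][y-22:y+23,x-22:x+23].astype(int)
m=((s.max(2)>125)&(s.min(2)<205)&(s.max(2)-s.min(2)<40)).astype(np.uint8)
n,_,st,ce=cv2.connectedComponentsWithStats(m)
for i in range(1,n):
    if st[i,4]>40:
        q=ce[i]+[x-22,y-22];k2=ray(K,T,q,.048)[0];print(st[i],q,k2,R.T@(k2-p))
t=np.load('top0.npz');g=t['img'][205:245,365:402];hs=g.max(2)
c=cv2.inRange(hs,0,140);print(ray(t['mtx'],t['cam_to_world'],[[384,225.5]],.048))
E
```

```text
[ 0.51931899 -0.18701879  0.048     ] tool [-0.1148782  -0.26068188  0.20373708]
proj [115.91692974 264.54686052   1.        ]
[ 0  0 40  6 94] [111.15957447 243.06382979] [ 0.4885806  -0.18392145  0.048     ] [-0.08399296 -0.25994585  0.20378861]
[ 14  15  17  15 182] [115.30769231 263.9010989 ] [ 0.51832459 -0.18752721  0.048     ] [-0.11392562 -0.2612649   0.20373857]
[[ 0.51733125 -0.18706211  0.048     ]]
```

>>> send_rows([
  [-1.5, -3.5, 0],
  [-3, -7, 0],
  [-4.8, -11, 0],
  [-6.6, -15, 0],
  [-8.3, -19, 0],
  [-10, -23, 2],
  [-11.4, -26.1, 5],
  [-11.4, -26.1, 9],
  [-11.4, -26.1, 13],
  [-11.4, -26.1, 16],
], jaw=[0, 0, 0, 0, 0, 0, 0, 0, 0, 0], roll=[0, 0, 0, 0, 0, 0, 0, 0, 0, 0])

```text
time_s: 9.2
eef_pos: [0.5179, -0.1869, 0.0897]
ee_rot: [[-0.997, 0.077, -0.003], [0.077, 0.997, 0.002], [0.003, 0.002, -1.0]]
wrist_force: [0.2, -0.8, 0.3]
finger_gap: 0.001
gripper_force: 0.0
```

>>> send_rows([
  [0, 0, 0.5],
  [0, 0, 1],
  [0, 0, 1.5],
  [0, 0, 1.5],
  [0, 0, 1.5],
], jaw=[0, 0, 0, 0, 0], roll=[0, 0, 0, 0, 0])

```text
time_s: 9.7
eef_pos: [0.52, -0.1877, 0.0795]
ee_rot: [[-0.997, 0.076, 0.002], [0.076, 0.997, -0.001], [-0.002, -0.001, -1.0]]
wrist_force: [-0.5, -0.3, -0.0]
finger_gap: -0.005
gripper_force: 0.0
```

>>> send_rows([
  [0, 0, 0.5],
  [0, 0, 1],
  [0, 0, 1.4],
  [0, 0, 1.7],
  [0, 0, 2.0],
  [0, 0, 2.2],
  [0, 0, 2.2],
], jaw=[0, 0, 0, 0, 0, 0, 0], roll=[0, 0, 0, 0, 0, 0, 0])

```text
time_s: 10.4
eef_pos: [0.5191, -0.1872, 0.0563]
ee_rot: [[-0.997, 0.076, -0.0], [0.076, 0.997, 0.0], [0.0, 0.0, -1.0]]
wrist_force: [-3.8, 1.3, 4.2]
finger_gap: 0.003
gripper_force: 2.3
```

>>> send_rows([
  [0, 0, 0.1],
  [0, 0, 0.15],
  [0, 0, 0.15],
], jaw=[0, 0, 0], roll=[0, 0, 0])

```text
time_s: 10.7
eef_pos: [0.5192, -0.1873, 0.0559]
ee_rot: [[-0.997, 0.076, -0.0], [0.076, 0.997, -0.0], [0.0, -0.0, -1.0]]
wrist_force: [-6.3, 3.8, 13.8]
finger_gap: -0.001
gripper_force: 6.5
```

Fully down: the force rises to 13.8 N at 6 mm of travel. I'll lift straight up.

>>> send_rows([
  [0, 0, -0.5],
  [0, 0, -1.5],
  [0, 0, -4],
  [0, 0, -8],
  [0, 0, -12],
  [0, 0, -15],
  [0, 0, -15],
  [0, 0, -15],
], jaw=[0, 0, 0, 0, 0, 0, 0, 0], roll=[0, 0, 0, 0, 0, 0, 0, 0])

```text
time_s: 11.5
eef_pos: [0.5198, -0.1877, 0.2056]
ee_rot: [[-0.997, 0.077, 0.002], [0.077, 0.997, -0.001], [-0.002, -0.001, -1.0]]
wrist_force: [0.3, -0.1, -0.2]
finger_gap: 0.002
gripper_force: 0.0
```

```bash
python3 - <<'E'
from rig import monitor, get_image, r
import cv2
o=monitor.get_obs();print(o['time_s'],o['eef_pos'],o['wrist_force'])
s=get_image('scene')['img'];cv2.imwrite('pics/f.png',cv2.resize(s[150:310,190:430],(780,520),interpolation=cv2.INTER_CUBIC))
E
```

```text
11.5 [ 0.51979345 -0.18769888  0.20560352] [ 0.30565418 -0.0519525  -0.17198786]
```

View pics/f.png

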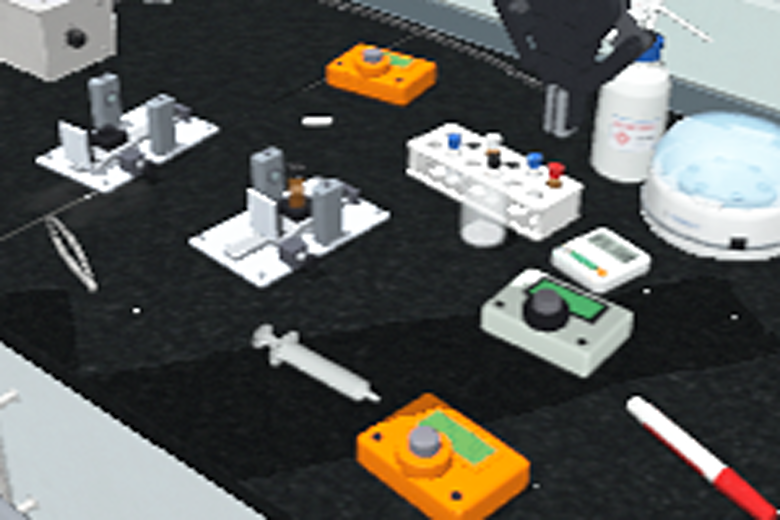

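The slide is still latched with the vial between the posts. The key is free, nothing else has moved, and the gripper is clear.

```bash
python3 -c "
from rig import r
print(r.hand_in())"
```

```text
the job is handed in; nothing more can be done
None
```

I pushed the vial slide to its end stop and let it spring back to the latch with the vial between the posts. Then I pressed the round key fully, released it, and handed the job in at about 11.6 s; no verdict came back.

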